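# Seat the keyed collar on the microscope stage spindle

## Task

Refit the black keyed collar onto the upright steel spindle of the microscope stage stand: slip it over the spindle and turn it under light pressure until its inner tab drops into the keyway and the collar sits fully home, flat on the stand's dark flange, then let go. Do not force it down hard against the stand, and leave the other things on the desk where they are.

Things in the scene. Friction and masses are not known exactly. Their poses are not given: they have to be found in the camera images.
- collar: black round ring, outside diameter 60, bore 46.4, height 34, about 160 g, lying flat. Origin: centre of its underside, z up the bore. One brass tab points inward from the bore wall on its +x side (white dot on the rim above it): 8 wide, 14 to 22 above the underside, tip 15 from the axis. Below the tab the bore is plain. Round outside: grip it at any yaw
- stand: fixed stage stand: white block 130 x 130 x 28 with a dark flange (diameter 88, 6 thick) and the steel spindle upright in its middle. Origin: centre of its underside, z up. Front: its -x side, marked by a red stripe on the block's top. The spindle does not turn; its keyway faces within 0.8 rad of the front, to either side, differently each time, and is not measured
- seat (a point): centre of the flange's top face, on the spindle's axis, 34 above the desk; collar's underside comes to rest here
- spindle_top (a point): centre of the spindle's end face, 28 above the flange. Spindle diameter 44, rim chamfered 1.5. One keyway runs its full height, open at the top and outward, 12 wide, its floor 13 from the axis. With the tab on the end face the collar's underside is held 14 above the flange; with the tab over the keyway (within about 0.1 rad) it slides down to the flange
- spacer: bystander: plain brass ring without a tab, outside diameter 58, height 16, lying flat. Origin: centre of its underside
- objective: bystander: aluminium microscope objective, diameter 32, 50 high, standing. Origin: centre of its underside
- oil: bystander: small amber bottle, diameter 30, 65 high, standing. Origin: centre of its underside
- slidebox: bystander: closed wooden slide box, 90 x 100 x 28. Origin: centre of its underside
- rock: bystander: grey rock sample, about 64 across, 34 high. Origin: centre of its underside
- driver: bystander: screwdriver with orange handle, 160 long, lying beyond the stand. Origin: at about its middle
Not all that is in view belongs to the job. What is shaped like the collar but red or turquoise is not meant.

How it is judged:
By the outcome, as a careful person would: the job done as asked, in the order asked, and still so for the second after the job is handed in, with the robot touching nothing.
It also fails if it takes over 67 s, if anything falls off the work surface, if the arm or the gripper's body presses on something with over 40 N, if the wrist force passes 120 N, or if a joint passes its speed limit or range.

## Robot

A 6-joint arm with a two-finger parallel gripper is mounted at the origin on the work surface. World frame = base frame: x ahead of the robot, y to its left, z up, the work surface at z = 0. Lengths are in m, angles in rad, forces in N, time in s.
With the tool pointing down it reaches from about 0.325 to 0.9 m from the base axis. Payload 6.1 kg.
Tool frame: the origin (TCP) lies at the very end of the fingers, on their centre line; the grasp point (between the pads) lies 19 mm behind it; z points along the fingers, y is the line along which they close (so a half turn about z gives the same grasp; the last joint's range is limited). The gripper opens to 85 mm and grips with 20 to 120 N. Pads are 22 mm wide; open, the fingers measure 114 mm over their backs; the gripper's body (76 mm by 85 mm) begins 54 mm behind the grasp point. The pads swing forward as they close: fully open they stand 13 mm farther back than shut.
Start: joints at [-1.466, 0.22, 1.526, -0, 1.395, -0.126], TCP at [0.143, -0.608, 0.208] pointing down, gripper open.
Joint ranges: [-2.98, 2.98], [-0.91, 2.08], [0.09, 2.57], [-1.24, 4.39], [0.2, 2.65], [-2.68, 2.68]. Speed limits (rad/s): [2.57, 2.57, 3.01, 3.14, 3.14, 3.14].

## Interface

Orientations are given as a rotation vector (axis times angle).
In Python, from plant import * gives the robot as it stands.
- The arm moves only by the shell command python3 -m inch 'ROWS' [FORCE]. ROWS is JSON, a list that holds one entry, the list of rows, each a list of 5 numbers: the gripper's target within -1 to 1 (shut at 1, half-way at 0, fully open at -1), then the shift along the world's x, y, z normalised to -1 to 1, where 1 is 0.04 m, then the turn about the world's z normalised to -1 to 1, where 1 is 0.12 rad. In form: [[[hand, dx, dy, dz, yaw], ...]]. A call has 1 to 5 rows; each row shifts and turns the commanded pose from where the row before left it; what a row does not reach is not made up. A row lasts 1/12 s, in which the tool goes at most 41.7 mm and 7.16 degrees, less where a joint would pass 70% of its speed; a pose out of reach is approached as far as the arm can. A call with a number of a shift or a turn outside -1 to 1 is refused whole. A call with a gripper value outside its range is refused whole. The fingers move at their own pace and stop on an object; FORCE is the grip in N (left out, the last holds). Time passes only in rows, so rows that do not move let the fingers close. It gives the time, the measured TCP pose, the force, the opening and the grip force at its end, in the units of the state.
- get_state(): the state, without advancing time (a new reading comes with each control period).
- camera(name): name is "scene" or "side" or "wrist"; returns the picture (420x560x3 uint8, red, green, blue); there is no depth.
- get_calibration(name): a dict with "K" (3x3 intrinsics, pixels), "pose" (4x4, takes a point from camera to world coordinates); the wrist camera has in their place "T_tool_cam" (4x4, takes a point from camera to tool coordinates, whose origin is the TCP and whose axes are the flange's). Camera axes: x right, y down, z forward; pixel columns grow to the right and rows downward; lengths in m; the calibration is good to about 2 mm. The wrist camera is an equidistant fisheye: a pixel r from the principal point sees the ray r / f radians off the axis. A picture is of the moment at which its call begins: read the wrist's pose just before it. get_calibration takes no time and is no camera call.
- finish_job(): hands the job in; it is judged then, once.
The state is a dict: "time": time; "qpos": joint angles; "qd": joint speeds; "joint_efforts": joint torques, N m; "tool_pos": TCP position; "tcp_rot": TCP orientation; "contact_force": force on the tool from outside, world axes, zero at the start; "wrist_torque": the same for the moment, N m; "width": opening from 0.0 (shut) to 1.0 (fully open); "gripper_force": force on a finger pad.
Only numpy, scipy, OpenCV 4.12 (cv2) and the standard library are available. Lean on these libraries where they do the work, as an engineer would, in place of code of your own. Each camera call takes 0.05 s, during which the arm holds its last target. There are 200 camera calls.

## Working session

There is one attempt and no reset: what is moved stays moved. The work goes in short steps, Python scripts to look and compute and a shell command to move; the robot and the scene stay as the last step left them, time stands still between calls to the robot, and variables do not carry over. Pictures are saved under pics/ and viewed, at most 10 in all, crops included, and the job is handed in when it is done.

```bash
ls; mkdir -p pics
python3 - <<'E'
from plant import *
import cv2,numpy as np
s=get_state();print({k:np.round(v,3) for k,v in s.items()})
a=camera("scene");b=camera("side");w=camera("wrist")
for n,i in zip(("scene","side","wrist"),(a,b,w)): cv2.imwrite(f"pics/{n}0.png",i[:,:,::-1])
for n in ("scene","side","wrist"): print(n,{k:np.round(v,4).tolist() if not isinstance(v,str) else v for k,v in get_calibration(n).items()})
E
```

```text
pics
{'time': np.float64(0.0), 'qpos': array([-1.466,  0.221,  1.528, -0.   ,  1.395, -0.126]), 'qd': array([ 0.001,  0.   ,  0.001,  0.   ,  0.001, -0.   ]), 'joint_efforts': array([-0.0000e+00, -4.9690e+01, -3.8939e+01, -0.0000e+00,  1.1000e-02,
       -0.0000e+00]), 'tool_pos': array([ 0.143, -0.608,  0.207]), 'tcp_rot': array([-3.119, -0.362, -0.   ]), 'contact_force': array([0.314, 0.423, 0.351]), 'wrist_torque': array([-0.038, -0.049, -0.016]), 'gripper_force': np.float64(0.0), 'width': np.float64(1.001)}
scene {'K': [[394.4407, 0.0, 278.9895], [0.0, 394.4407, 209.4278], [0.0, 0.0, 1.0]], 'pose': [[-0.2603, 0.7825, -0.5656, 1.0132], [0.9654, 0.218, -0.1427, 0.1416], [0.0117, -0.5832, -0.8122, 0.7312], [0.0, 0.0, 0.0, 1.0]]}
side {'K': [[403.2905, 0.0, 279.902], [0.0, 403.2905, 207.9961], [0.0, 0.0, 1.0]], 'pose': [[0.9345, -0.1907, 0.3007, 0.2419], [-0.356, -0.4808, 0.8013, -0.7894], [-0.0082, -0.8558, -0.5172, 0.5931], [0.0, 0.0, 0.0, 1.0]]}
wrist {'K': [[325.1923, 0.0, 276.1168], [0.0, 325.1923, 210.1239], [0.0, 0.0, 1.0]], 'T_tool_cam': [[0.0005, -0.964, -0.266, 0.067], [1.0, 0.0003, 0.0008, 0.001], [-0.0006, -0.266, 0.964, -0.1666], [0.0, 0.0, 0.0, 1.0]]}
```

View pics/scene0.png

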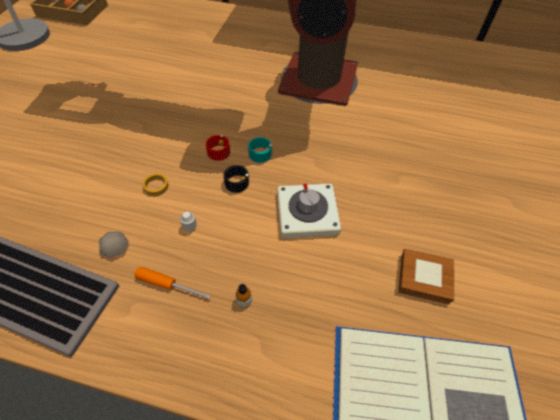

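View pics/side0.png

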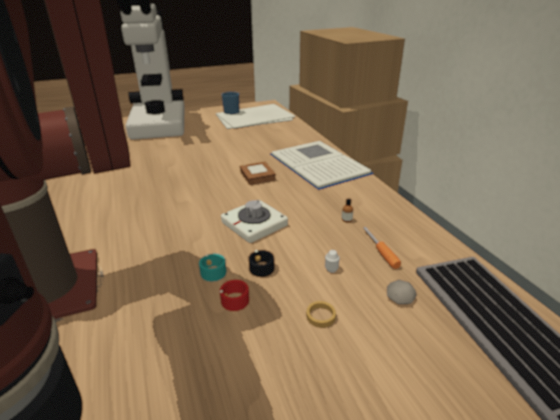

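Ring-shaped candidates in the scene view are red (218,148), turquoise (260,150), black (236,179) and the flat brass spacer (155,185). The black ring at (236,179), which is (261,263) in the side view, matches the collar. The stand is at (308,210). I'll measure both and check the collar in a close crop.

```bash
cat > h.py <<'E'
from plant import *
import cv2,numpy as np
from scipy.spatial.transform import Rotation as R
def ray(name,px,st=None):
    c=get_calibration(name);K=c["K"];K=np.array(K);px=np.atleast_2d(px).astype(float)
    d=(px-K[[0,1],2])/K[0,0]
    if name=="wrist":
        th=np.linalg.norm(d,axis=1,keepdims=True);d=np.c_[d/np.maximum(th,1e-9)*np.sin(th),np.cos(th)]
        T=np.eye(4);T[:3,:3]=R.from_rotvec(st["tcp_rot"]).as_matrix();T[:3,3]=st["tool_pos"];P=T@np.array(c["T_tool_cam"])
    else: d=np.c_[d,np.ones(len(d))];P=np.array(c["pose"])
    return P[:3,3],d@P[:3,:3].T
def onplane(name,px,z,st=None):
    o,d=ray(name,px,st);return (o+d*((z-o[2])/d[:,2])[:,None])[:,:2]
def blob(mask,near):
    n,l,s,c=cv2.connectedComponentsWithStats(mask.astype(np.uint8))
    i=min((i for i in range(1,n) if s[i,4]>15),key=lambda i:np.hypot(*(c[i]-near)));return l==i,s[i],c[i]
E
python3 - <<'E'
from h import *
I={n:cv2.imread(f"pics/{n}0.png") for n in("scene","side")}
for n,near,nst in(("scene",(236,179),(308,210)),("side",(261,263),(254,219))):
    g=I[n].max(2);m,s,c=blob(g<70,near)
    h=cv2.convexHull(np.argwhere(m)[:,::-1].astype(np.int32))[:,0]
    P=onplane(n,h,0.034); Q=onplane(n,h,0.0)
    print(n,s,c,"mid z=.017",onplane(n,[s[0]+s[2]/2-.5,s[1]+s[3]/2-.5],.017))
    hsv=cv2.cvtColor(I[n],cv2.COLOR_BGR2HSV)
    mw,sw,cw=blob((hsv[...,1]<60)&(hsv[...,2]>150),nst)
    mr=((hsv[...,0]<8)|(hsv[...,0]>172))&(hsv[...,1]>130)&(hsv[...,2]>100)
    mr,sr,cr=blob(mr,nst)
    hw=cv2.convexHull(np.argwhere(mw)[:,::-1].astype(np.int32))
    print(" white",sw,cw,"rect",cv2.minAreaRect(onplane(n,hw[:,0],.028).astype(np.float32)),"red",sr,cr,onplane(n,cr,.028))
a=cv2.resize(I["scene"][135:245,200:350],None,fx=4,fy=4,interpolation=2)[:,:400+200]
b=cv2.resize(I["side"][185:300,205:295],None,fx=4,fy=4,interpolation=2)[:440]
o=np.hstack([a[:440],b]);o=cv2.resize(o,(800,int(o.shape[0]*800/o.shape[1])));cv2.imwrite("pics/c1.png",o)
E
```

```text
scene [224 165  24  28 451] [235.32815965 178.34368071] mid z=.017 [[ 0.45668603 -0.10607025]]
 white [ 278  184   62   49 1737] [307.69027058 209.17271157] rect ((0.5004591345787048, 0.07702115178108215), (0.12724561989307404, 0.12668953835964203), 18.974777221679688) red [304 184   3   6  17] [305.05882353 186.35294118] [[0.44455379 0.05868718]]
side [249 251  25  26 486] [261.56584362 263.79835391] mid z=.017 [[ 0.45130182 -0.10691433]]
 white [221 200  67  37 916] [252.82641921 218.90938865] rect ((0.4870845079421997, 0.0725751742720604), (0.14053797721862793, 0.13841234147548676), 21.178842544555664) red [220 280  29  31 648] [234.33796296 294.85493827] [[ 0.3661643  -0.19418366]]
```

View pics/c1.png

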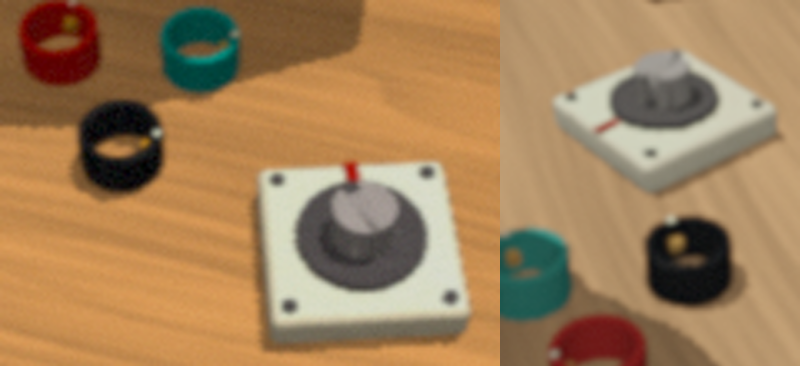

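View pics/wrist0.png

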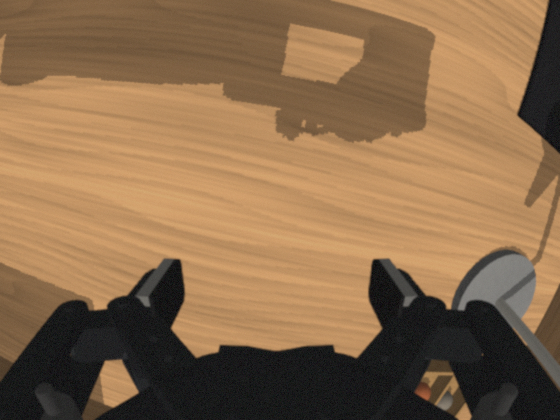

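The black ring at crop (120,145) has a white dot and a brass tab, so it's the collar. The stand's red stripe is towards the robot. Next I'll move the wrist camera between the two.

```bash
for i in 1; do python3 -m inch '[[[-1,0.36,0.75,0,0],[-1,0.36,0.75,0,0],[-1,0.36,0.75,0,0],[-1,0.36,0.75,0,0],[-1,0.36,0.75,0,0]]]'
python3 -m inch '[[[-1,0.36,0.75,0,0],[-1,0.36,0.75,0,0],[-1,0.36,0.75,0,0],[-1,0.36,0.75,0,0],[-1,0.36,0.75,0,0]]]'
python3 -m inch '[[[-1,0.36,0.75,0,0],[-1,0.36,0.75,0,0],[-1,0.36,0.75,0,0],[-1,0.36,0.75,0,0],[-1,0.36,0.75,0,0]]]'
python3 -m inch '[[[-1,0.36,0.75,0,0],[-1,0.36,0.75,0,0],[-1,0.36,0.75,-0.2,0],[-1,0.36,0.75,-0.2,0],[-1,0,0,0,0]]]'; done
python3 - <<'E'
from h import *
s=get_state();w=camera("wrist");cv2.imwrite("pics/w1.png",w[:,:,::-1]);np.save("w1.npy",s,allow_pickle=True);print(s["qpos"],s["tool_pos"],s["tcp_rot"],s["time"])
E
```

```text
time: 0.57
tool_pos: [0.2153, -0.4568, 0.2078]
tcp_rot: [-3.12, -0.361, 0.0]
contact_force: [1.3, 0.7, 1.1]
width: 1.002
gripper_force: 0.0
time: 0.98
tool_pos: [0.2872, -0.3068, 0.2081]
tcp_rot: [-3.121, -0.361, -0.0]
contact_force: [0.6, 0.8, 0.6]
width: 1.0
gripper_force: 0.0
time: 1.4
tool_pos: [0.3592, -0.1568, 0.2083]
tcp_rot: [3.12, 0.361, 0.0]
contact_force: [1.2, -0.1, 0.3]
width: 0.996
gripper_force: 0.0
time: 1.82
tool_pos: [0.417, -0.0335, 0.1908]
tcp_rot: [-3.117, -0.369, 0.002]
contact_force: [-0.8, 0.0, -0.3]
width: 1.0
gripper_force: 0.0
[-0.27123876 -0.28426679  2.05195343  0.00254211  1.37596629  1.06318559] [ 0.41698004 -0.03345234  0.19075429] [-3.11670104e+00 -3.69293277e-01  1.50544978e-03] 1.8167
```

View pics/w1.png

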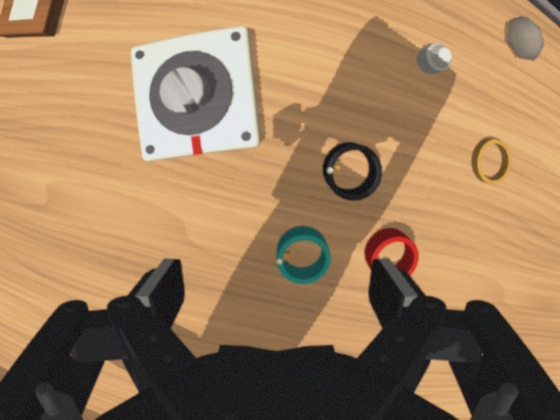

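The wrist view shows the collar at (352,171) with its dot at (329,170), the stand at (195,92), turquoise at (303,255) and red at (392,252). I'll localise these and crop the spindle.

Run:
```python
from h import *
s=np.load("w1.npy",allow_pickle=True).item();I=cv2.imread("pics/w1.png")
m,st,c=blob(I.max(2)<55,(352,171));print("collar blob",st)
h=cv2.convexHull(np.argwhere(m)[:,::-1].astype(np.int32))
for z in(.017,.034):
    print(z,cv2.fitEllipse(onplane("wrist",h[:,0],z,s).astype(np.float32)*1000))
hsv=cv2.cvtColor(I,cv2.COLOR_BGR2HSV)
d,sd,cd=blob((hsv[...,1]<60)&(hsv[...,2]>130),(329,170));print("dot",cd,sd[4],onplane("wrist",cd,.034,s))
m,sw,c=blob((hsv[...,1]<50)&(hsv[...,2]>170),(195,92))
h=cv2.convexHull(np.argwhere(m)[:,::-1].astype(np.int32));print("block",sw,cv2.minAreaRect(onplane("wrist",h[:,0],.028,s).astype(np.float32)*1000))
m,sf,c=blob((I.max(2)<95)&(np.arange(560)[None]<240)&(np.arange(560)[None]>145)&(np.arange(420)[:,None]>45)&(np.arange(420)[:,None]<140),(190,95))
h=cv2.convexHull(np.argwhere(m)[:,::-1].astype(np.int32));print("flange",sf,cv2.fitEllipse(onplane("wrist",h[:,0],.034,s).astype(np.float32)*1000))
print("red",onplane("wrist",blob((hsv[...,1]>150)&((hsv[...,0]<6)|(hsv[...,0]>174)),(196,145))[2],.028,s))
print("turq,red",onplane("wrist",[[303,255],[392,252]],.017,s))
cv2.imwrite("pics/c2.png",cv2.resize(I[40:145,140:245],None,fx=5,fy=5,interpolation=2))
```

```text
collar blob [ 323  143   58   57 1148]
0.017 ((452.46697998046875, -110.0997543334961), (59.695186614990234, 65.53543090820312), 161.20936584472656)
0.034 ((453.9710998535156, -105.56365966796875), (56.71357345581055, 62.262107849121094), 161.20928955078125)
dot [329.75862069 169.82758621] 29 [[ 0.44925642 -0.08224878]]
block [ 131   26  128  135 7979] ((493.8218994140625, 73.40194702148438), (126.34727478027344, 126.76448822021484), 19.33503532409668)
flange [185  64  33  50 618] ((499.9371337890625, 68.95339965820312), (42.60788345336914, 50.36848831176758), 84.302734375)
red [[0.44186037 0.05641904]]
turq,red [[ 0.34647484 -0.08267544]
 [ 0.37305083 -0.18593738]]
```

View pics/c2.png

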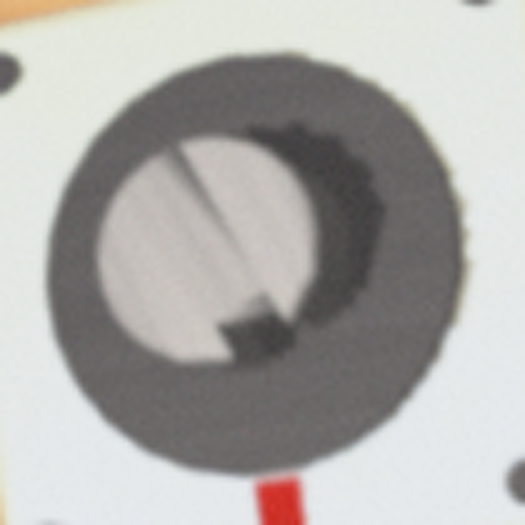

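The keyway notch is visible at crop (262,338), full-image (192,108). It faces roughly the front, slightly to one side. I'll compute the angles.

Run:
```python
from h import *
s=np.load("w1.npy",allow_pickle=True).item();I=cv2.imread("pics/w1.png")
g=cv2.resize(I[40:145,140:245],None,fx=5,fy=5,interpolation=2)
hsv=cv2.cvtColor(g,cv2.COLOR_BGR2HSV);m=((g.max(2)>135)&(np.hypot(*(np.indices(g.shape[:2])-np.array([250,205])[:,None,None]))<135)).astype(np.uint8)
m=blob(m,(205,250))[0]
h=cv2.convexHull(np.argwhere(m)[:,::-1].astype(np.int32))[:,0]
f=lambda p,z=.062:onplane("wrist",(np.array(p)+.5)/5-.5+[140,40],z,s)*1000
(c,r,a)=cv2.fitEllipse(f(h).astype(np.float32));print("spindle top",c,r)
L,Rr=f([(232,360),(294,322)]);k=(L+Rr)/2-c;print("mouth w",np.linalg.norm(L-Rr),"dist",np.linalg.norm(k),"keyway yaw",np.arctan2(k[1],k[0]),"perp",np.arctan2(*((Rr-L)[::-1]))-np.pi/2)
for col in((454,-105.6),):
    t=np.array([449.3,-82.2])-col;print("tab yaw",np.arctan2(t[1],t[0]),np.hypot(*t))
e=np.array([441.86,56.4])-np.array([493.8,73.4]);print("front",np.arctan2(e[1],e[0]))
```

```text
spindle top (494.1356506347656, 74.64205932617188) (42.70961380004883, 43.04270553588867)
mouth w 13.581469986406919 dist 21.05475704840436 keyway yaw -2.350827434563646 perp -2.4110245644751913
tab yaw 1.7690135791467823 23.86734170367533
front -2.82528123083463
```

```bash
python3 -m inch '[[[-1,0.31,-0.6,-0.75,0],[-1,0.31,-0.6,-0.75,0],[-1,0.31,-0.6,-0.75,0],[-1,0,0,0,0],[-1,0,0,0,0]]]'
cat > col.py <<'E'
from h import *
import sys
s=get_state();w=camera("wrist")[:,:,::-1].copy();cv2.imwrite(f"pics/{sys.argv[1]}.png",w)
p=np.indices(w.shape[:2]);m=(w.max(2)<55)&(p[0]<285)&(abs(p[1]-276)<95)
m,st,c=blob(m,(276,210));print(st,c)
h=cv2.convexHull(np.argwhere(m)[:,::-1].astype(np.int32))[:,0]
(c,r,a)=cv2.fitEllipse(onplane("wrist",h,.034,s).astype(np.float32)*1000);print("top",c,r)
q=onplane("wrist",h,.034,s)*1000
hsv=cv2.cvtColor(w,cv2.COLOR_BGR2HSV);n,l,S,C=cv2.connectedComponentsWithStats(((hsv[...,1]<60)&(hsv[...,2]>120)&(p[0]<285)&(abs(p[1]-276)<95)).astype(np.uint8))
for i in range(1,n):
    if S[i,4]>15:
        d=onplane("wrist",C[i],.034,s)[0]*1000;t=d-c;print("dot",C[i],S[i,4],d,np.hypot(*t),np.arctan2(t[1],t[0]))
print(s["tool_pos"],s["tcp_rot"],s["qpos"][5])
E
python3 col.py w2
```

```text
time: 2.28
tool_pos: [0.4516, -0.1114, 0.0997]
tcp_rot: [-3.118, -0.357, 0.009]
contact_force: [-0.1, -1.5, 1.0]
width: 1.0
gripper_force: 0.0
[ 233  165   77   81 2497] [272.0268322  209.61353624]
top (455.5055847167969, -107.22251892089844) (56.98868179321289, 61.91611099243164)
dot [234.40740741 207.5       ] 54 [449.17351609 -81.05968722] 26.918188191196666 1.808255473389623
[ 0.45156629 -0.1113675   0.09974092] [-3.11823487 -0.35653727  0.00892835] 0.9317757511293531
```

View pics/w2.png

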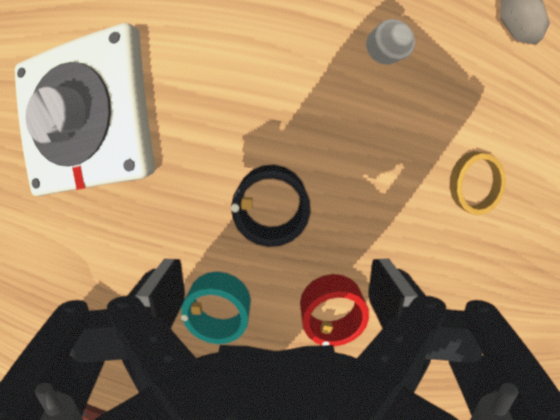

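The collar is centred at (271,205), with its dot at (234,207) on the left. The fingers straddle it with clear space either side, so I'll descend and grip.

```bash
python3 -m inch '[[[-1,0.09,0.1,-0.4,0],[-1,0,0,-0.7,0],[-1,0,0,-0.7,0],[-1,0,0,-0.5,0],[-1,0,0,0,0]]]'
python3 -m inch '[[[-1,0,0,0,0],[0.6,0,0,0,0],[0.6,0,0,0,0],[0.6,0,0,0,0],[0.6,0,0,0,0]]]' 40
python3 -m inch '[[[1,0,0,0,0],[1,0,0,0,0],[1,0,0,0,0],[1,0,0,0,0],[1,0,0,0,0]]]' 40
```

```text
time: 2.75
tool_pos: [0.4552, -0.1053, 0.0088]
tcp_rot: [-3.119, -0.362, 0.005]
contact_force: [-0.9, 0.7, -0.2]
width: 0.997
gripper_force: 0.0
time: 3.17
tool_pos: [0.4585, -0.1069, 0.0118]
tcp_rot: [3.119, 0.362, 0.004]
contact_force: [0.2, 0.4, 0.0]
width: 0.45
gripper_force: 0.0
time: 3.58
tool_pos: [0.4573, -0.1064, 0.0102]
tcp_rot: [-3.121, -0.362, 0.0]
contact_force: [0.2, -0.6, -0.1]
width: 0.003
gripper_force: 0.0
```

The fingers shut fully without catching anything. I'll look.

Run:
```python
from h import *
s=get_state();a=camera("wrist");b=camera("side");c=camera("scene")
o=np.hstack([cv2.resize(a,(400,300)),np.vstack([cv2.resize(b[180:320,150:340],(400,300))])]);cv2.imwrite("pics/m.png",o[:,:,::-1]);print(s["qpos"],s["tool_pos"],s["time"])
```

```text
[-3.96789418e-01  1.00648983e-01  2.07252921e+00  3.26386015e-05
  9.68664364e-01  9.43195865e-01] [ 0.45729319 -0.10638064  0.01020949] 3.5833
```

View pics/m.png

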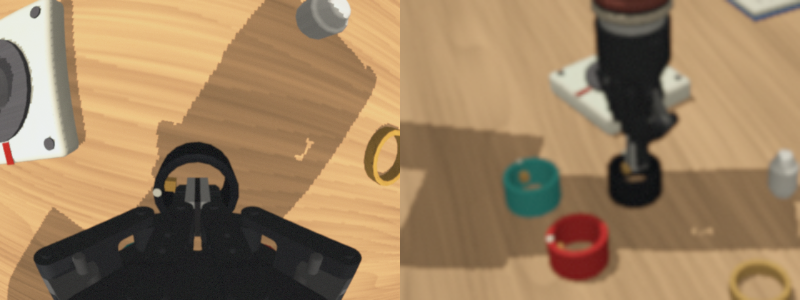

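```bash
python3 -m inch '[[[1,0,0,0.3,0],[1,0,0,0.6,0],[1,0,0,0.7,0],[1,0,0,0.7,0],[-1,0,0,0,0]]]'
python3 -m inch '[[[-1,0,0,0,0],[-1,0,0,0,0],[-1,0,0,0,0],[-1,0,0,0,0],[-1,0,0,0,0]]]'; python3 -m inch '[[[-1,0,0,0,0],[-1,0,0,0,0],[-1,0,0,0,0]]]'; python3 col.py w3
```

```text
time: 4.15
tool_pos: [0.4612, -0.1079, 0.1081]
tcp_rot: [3.116, 0.361, 0.013]
contact_force: [0.4, -1.0, 0.6]
width: 0.122
gripper_force: 0.0
time: 4.57
tool_pos: [0.4565, -0.1061, 0.1011]
tcp_rot: [-3.12, -0.361, 0.003]
contact_force: [-0.9, 0.4, 1.0]
width: 0.84
gripper_force: 0.0
time: 4.82
tool_pos: [0.4572, -0.1064, 0.102]
tcp_rot: [-3.12, -0.362, 0.001]
contact_force: [-0.2, -0.8, -0.6]
width: 0.999
gripper_force: 0.0
[ 238  174   75   79 2496] [276.18229167 216.95072115]
top (455.52532958984375, -107.08719635009766) (56.78770065307617, 62.575828552246094)
dot [239.84313725 216.        ] 51 [448.87687319 -81.3969718 ] 26.536571182065984 1.8240337032859049
[ 0.45721313 -0.10636836  0.10200414] [-3.12042809e+00 -3.61647121e-01  7.38282416e-04] 0.9432076979371542
```

The collar hasn't moved. I'll go lower and close in small steps while watching the width.

```bash
python3 -m inch '[[[-1,-0.04,-0.02,-0.7,0],[-1,0,0,-0.7,0],[-1,0,0,-0.7,0],[-1,0,0,-0.3,0],[-1,0,0,0,0]]]'
python3 -m inch '[[[-0.2,0,0,0,0],[-0.2,0,0,0,0],[-0.2,0,0,0,0],[-0.2,0,0,0,0],[-0.2,0,0,0,0]]]' 40
python3 - <<'E'
from h import *
s=get_state();a=camera("wrist");b=camera("side")
o=np.hstack([cv2.resize(a[120:330,140:420],(400,300)),cv2.resize(b[210:310,200:333],(400,300),interpolation=2)]);cv2.imwrite("pics/m2.png",o[:,:,::-1]);print(s["gripper_force"],s["width"],s["tool_pos"])
E
```

```text
time: 5.28
tool_pos: [0.4527, -0.106, 0.003]
tcp_rot: [-3.117, -0.361, 0.009]
contact_force: [-0.7, -0.5, 0.6]
width: 1.001
gripper_force: 0.0
time: 5.7
tool_pos: [0.4572, -0.1078, 0.0078]
tcp_rot: [3.119, 0.362, 0.004]
contact_force: [-0.5, -0.2, 4.8]
width: 0.603
gripper_force: 2.2
2.191242623812286 0.6034509900258925 [ 0.45718917 -0.10775153  0.00780443]
```

View pics/m2.png

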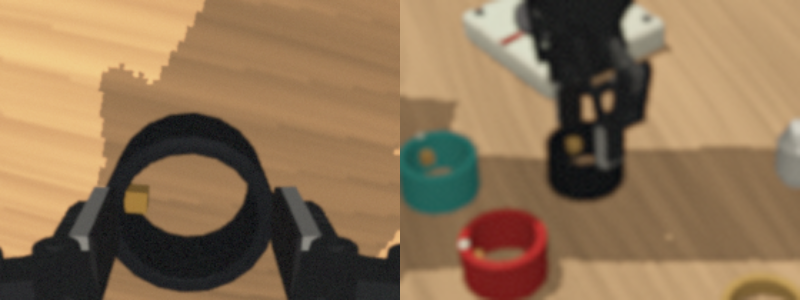

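The pad tips are resting on the collar's rim, with the width at 51 mm and 5 N upward. The fingers sit higher than I assumed, so I'll open and go lower, watching the force.

```bash
python3 -m inch '[[[-1,0,0,0,0],[-1,0,0,0,0],[-1,0,0,0,0],[-1,0,0,0,0],[-1,0,0,0,0]]]'
python3 -m inch '[[[-1,0,0,-0.12,0],[-1,0,0,0,0],[-1,0,0,0,0]]]'
python3 -m inch '[[[-1,0,0,-0.1,0],[-1,0,0,0,0],[-1,0,0,0,0]]]'
```

```text
time: 6.22
tool_pos: [0.4555, -0.1071, 0.0061]
tcp_rot: [-3.12, -0.362, 0.001]
contact_force: [0.1, 0.6, -0.2]
width: 1.001
gripper_force: 0.0
time: 6.47
tool_pos: [0.4552, -0.107, 0.0009]
tcp_rot: [-3.12, -0.362, 0.002]
contact_force: [0.4, 0.0, 0.9]
width: 0.999
gripper_force: 0.0
time: 6.72
tool_pos: [0.4555, -0.1071, -0.0028]
tcp_rot: [-3.12, -0.362, 0.001]
contact_force: [0.0, -0.4, -0.9]
width: 1.002
gripper_force: 0.0
```

```bash
python3 -m inch '[[[-1,0,0,-0.06,0],[-0.6,0,0,0,0],[-0.6,0,0,0,0],[-0.6,0,0,0,0],[-0.6,0,0,0,0]]]'
python3 -m inch '[[[-0.3,0,0,0,0],[-0.3,0,0,0,0],[-0.3,0,0,0,0],[-0.3,0,0,0,0],[-0.3,0,0,0,0]]]' 40
```

```text
time: 7.13
tool_pos: [0.4558, -0.1072, -0.0048]
tcp_rot: [3.121, 0.362, 0.0]
contact_force: [-0.8, 0.0, 0.0]
width: 0.799
gripper_force: 0.0
time: 7.55
tool_pos: [0.456, -0.1072, -0.0043]
tcp_rot: [-3.121, -0.362, -0.0]
contact_force: [-1.5, 1.5, 6.0]
width: 0.674
gripper_force: 42.4
```

```bash
python3 -m inch '[[[1,0,0,0,0],[1,0,0,0,0],[1,0,0,0,0],[1,0,0,0.2,0],[1,0,0,0.2,0]]]' 50
python3 -m inch '[[[1,0,0,0.6,0],[1,0,0,0.8,0],[1,0,0,0.9,0],[1,0,0,0,0],[1,0,0,0,0]]]' 50
```

```text
time: 7.97
tool_pos: [0.455, -0.1069, 0.0111]
tcp_rot: [-3.12, -0.362, 0.002]
contact_force: [-0.4, 0.9, -2.0]
width: 0.669
gripper_force: 54.3
time: 8.38
tool_pos: [0.458, -0.1082, 0.1063]
tcp_rot: [3.117, 0.361, 0.009]
contact_force: [0.2, -0.6, -2.2]
width: 0.672
gripper_force: 54.4
```

It's gripped and lifted, with −2 N matching the collar's weight. Next I'll turn by about +2.1 rad while carrying it beside the stand, so the wrist camera looks straight down on the spindle.

```bash
python3 -m inch '[[[1,0.137,0.17,0.1,0.97],[1,0.137,0.17,0.1,0.97],[1,0.137,0.17,0,0.97],[1,0.137,0.17,0,0.97],[1,0.137,0.17,0,0.97]]]'|tail -3
python3 -m inch '[[[1,0.137,0.17,0,0.97],[1,0.137,0.17,0,0.97],[1,0.137,0.17,0,0.97],[1,0.137,0.17,0,0.97],[1,0.137,0.17,0,0.97]]]'|tail -3
python3 -m inch '[[[1,0.137,0.17,0,0.97],[1,0.137,0.17,0,0.97],[1,0.137,0.17,0,0.97],[1,0.137,0.17,0,0.97],[1,0.137,0.17,0,0.97]]]'|tail -3
python3 -m inch '[[[1,0.137,0.17,0,0.97],[1,0.137,0.17,0,0.97],[1,0.137,0.17,0,0.97],[1,0,0,0,0],[1,0,0,0,0]]]'
python3 - <<'E'
from h import *
s=get_state();np.save("w4.npy",s,allow_pickle=True);a=camera("wrist");cv2.imwrite("pics/w4.png",a[:,:,::-1]);print(s["qpos"],s["tool_pos"],s["tcp_rot"])
E
```

```text
contact_force: [-0.4, 0.6, -1.6]
width: 0.669
gripper_force: 54.4
contact_force: [-0.2, 0.3, -1.2]
width: 0.666
gripper_force: 54.4
contact_force: [0.0, 0.5, -1.8]
width: 0.669
gripper_force: 54.4
time: 10.05
tool_pos: [0.5532, 0.0154, 0.1095]
tcp_rot: [-1.249, -2.88, 0.002]
contact_force: [0.0, 0.7, -2.7]
width: 0.672
gripper_force: 54.3
[-1.14534275e-01  1.45621921e-01  1.80535757e+00 -1.83338753e-04
  1.19349959e+00 -8.67015933e-01] [0.55322983 0.01541483 0.10954029] [-1.24866285e+00 -2.87982754e+00  1.57126805e-03]
```

View pics/w4.png

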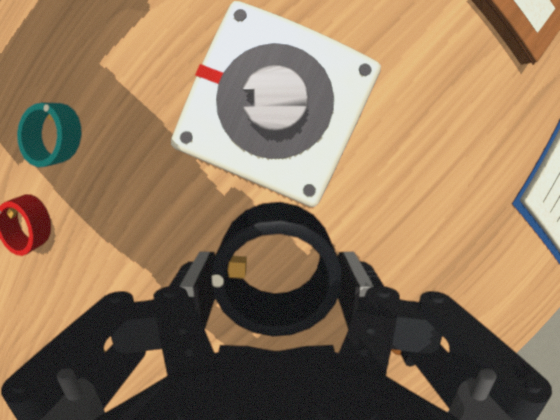

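The spindle is at (275,97) with its keyway on the left at (249,97). The held collar is at (278,268) with its dot at (217,281) and tab at (237,267), so it's nearly aligned. I'll measure it.

```bash
cat > meas.py <<'E'
from h import *
s=np.load("w4.npy",allow_pickle=True).item();I=cv2.imread("pics/w4.png");p=np.indices(I.shape[:2])
W=lambda q,z:onplane("wrist",q,z,s)*1000
H=lambda m:cv2.convexHull(np.argwhere(m)[:,::-1].astype(np.int32))[:,0]
ang=lambda v:np.arctan2(v[1],v[0])%(2*np.pi)
near=np.hypot(p[1]-275,p[0]-97)<42
m=blob((I.max(2)>130)&near,(275,97))[0]
c,r,_=cv2.fitEllipse(W(H(m),.062).astype(np.float32));c=np.array(c);print("spindle",c,r)
k,ks,kc=blob((I.max(2)<75)&(np.hypot(p[1]-249,p[0]-97)<9),(249,97));print("notch",ks,kc)
# sample a ring on the end face: dark arc = keyway mouth
o,_=ray("wrist",[[0,0]],s);th=np.linspace(0,2*np.pi,720,endpoint=False)
from scipy.optimize import least_squares
def proj(X):
    C=get_calibration("wrist");T=np.eye(4);T[:3,:3]=R.from_rotvec(s["tcp_rot"]).as_matrix();T[:3,3]=s["tool_pos"]
    P=np.linalg.inv(T@np.array(C["T_tool_cam"]));q=X@P[:3,:3].T+P[:3,3];n=np.linalg.norm(q[:,:2],axis=1);t=np.arctan2(n,q[:,2]);K=np.array(C["K"])
    return q[:,:2]/n[:,None]*t[:,None]*K[0,0]+K[[0,1],2]
g=I.max(2).astype(np.float32)
for rr in(16,17.5,19):
    X=np.c_[c[0]+rr*np.cos(th),c[1]+rr*np.sin(th),np.full(720,62)]/1000;u=proj(X).astype(np.float32)
    v=cv2.remap(g,u[None,:,0].copy(),u[None,:,1].copy(),1)[0];d=th[(v<105)];print("r",rr,"dark",np.degrees([d.min(),d.max()]) if len(d) else None,len(d)/2,"mean rad",d.mean() if len(d) else 0,"width",2*rr*np.sin(len(d)/4*np.pi/180))
tz=s["tool_pos"][2]+.0048
m=blob((I.max(2)<60)&(p[0]<342)&(p[1]>212)&(p[1]<343)&(p[0]>195),(278,225))[0]
h=H(m);h=h[(h[:,1]<245)|((h[:,1]>300)&(h[:,1]<338))]
q=W(h,tz+.034);f=lambda x:np.hypot(*(q-x).T)-30
rr=least_squares(f,s["tool_pos"][:2]*1000,loss="soft_l1");print("collar",rr.x,"rms",np.sqrt((rr.fun**2).mean()))
hsv=cv2.cvtColor(I,cv2.COLOR_BGR2HSV)
d=blob((hsv[...,1]<70)&(hsv[...,2]>120)&(np.hypot(p[1]-217,p[0]-281)<10),(217,281));dw=W(d[2],tz+.034)[0];tcp=s["tool_pos"][:2]*1000
b=blob((hsv[...,1]>90)&(hsv[...,2]>90)&(np.hypot(p[1]-237,p[0]-267)<14)&(hsv[...,0]>15),(237,267));bw=W(b[2],tz+.020)[0]
for n,cc in(("fit",rr.x),("tcp",tcp)): print(n,cc,"dot",ang(dw-cc),np.hypot(*(dw-cc)),"tab",ang(bw-cc),np.hypot(*(bw-cc)),d[2],b[1],b[2])
E
python3 meas.py
```

```text
spindle [494.39694214  75.16529846] (42.9112548828125, 42.94348907470703)
notch [247  91   6  12  41] [249.92682927  96.63414634]
r 16 dark [206. 242.] 36.5 mean rad 3.909537524467298 width 10.021241807479985
r 17.5 dark [207.5 236.5] 29.5 mean rad 3.8746309394274117 width 8.911068187193464
r 19 dark [209. 231.] 15.5 mean rad 3.8081958259644013 width 5.1243353504014735
collar [552.13865133  15.88182535] rms 2.410507974551557
fit [552.13865133  15.88182535] dot 3.991748806961752 26.761233897912938 tab 4.013318408877116 18.802399436974632 [216.90434783 280.3826087 ] [228 254  23  25 401] [237.9276808  266.72069825]
tcp [553.22983048  15.4148317 ] dot 3.9501939907649453 27.153815694676346 tab 3.9540710231256604 19.18077930245002 [216.90434783 280.3826087 ] [228 254  23  25 401] [237.9276808  266.72069825]
```

```bash
python3 -m inch '[[[1,-0.49,0.5,0,-0.3],[1,-0.49,0.5,0,-0.3],[1,-0.49,0.5,0,0],[1,0,0,0,0],[1,0,0,0,0]]]' >/dev/null
python3 -m inch '[[[1,0,0,-0.3,0],[1,0,0,-0.3,0],[1,0,0,0,0],[1,0,0,0,0],[1,0,0,0,0]]]'; python3 -c "
from h import *
s=get_state();print((s['tool_pos']*1000).round(2),s['tcp_rot'])"
```

```text
time: 10.93
tool_pos: [0.4955, 0.0747, 0.0865]
tcp_rot: [-1.35, -2.836, 0.001]
contact_force: [0.0, 0.3, -0.8]
width: 0.669
gripper_force: 54.3
[495.55  74.68  86.46] [-1.35001457e+00 -2.83554864e+00  8.94259462e-04]
```

```bash
python3 -m inch '[[[1,-0.027,0.012,-0.3,0],[1,0,0,-0.3,0],[1,0,0,0,0],[1,0,0,0,0]]]'|grep -E "tool|force"
python3 -m inch '[[[1,0,0,-0.08,0],[1,0,0,-0.05,0],[1,0,0,0,0],[1,0,0,0,0]]]'|grep -E "tool|force"
python3 -m inch '[[[1,0,0,-0.05,0],[1,0,0,-0.03,0],[1,0,0,0,0],[1,0,0,0,0]]]'|grep -E "tool|force"
```

```text
tool_pos: [0.4932, 0.0756, 0.0616]
contact_force: [-0.4, -0.0, -2.1]
gripper_force: 54.3
tool_pos: [0.4946, 0.0757, 0.058]
contact_force: [1.1, 0.6, -1.2]
gripper_force: 54.4
tool_pos: [0.4945, 0.0761, 0.0547]
contact_force: [0.1, 2.6, -1.0]
gripper_force: 54.6
```

```bash
python3 -m inch '[[[1,0,0.01,-0.05,0],[1,0,0,-0.03,0],[1,0,0,0,0],[1,0,0,0,0]]]'|grep -E "tool|force"
python3 -m inch '[[[1,0,0,-0.05,0],[1,0,0,-0.03,0],[1,0,0,0,0],[1,0,0,0,0]]]'|grep -E "tool|force"
```

```text
tool_pos: [0.4942, 0.0763, 0.0511]
contact_force: [-0.1, 3.9, -0.9]
gripper_force: 54.4
tool_pos: [0.4944, 0.0763, 0.0481]
contact_force: [-1.4, 4.4, -1.6]
gripper_force: 54.5
```

```bash
python3 -m inch '[[[1,0,0.02,-0.05,0],[1,0,0,-0.03,0],[1,0,0,0,0],[1,0,0,0,0]]]'|grep -E "tool|force"
python3 -m inch '[[[1,0,0,-0.05,0],[1,0,0,0,0],[1,0,0,0,0]]]'|grep -E "tool|force"
python3 -m inch '[[[1,0,0,-0.05,0],[1,0,0,0,0],[1,0,0,0,0]]]'|grep -E "tool|force"
```

```text
tool_pos: [0.4942, 0.0766, 0.0447]
contact_force: [-1.3, 0.9, -2.0]
gripper_force: 54.3
tool_pos: [0.4943, 0.0767, 0.0428]
contact_force: [-1.3, 2.1, -1.3]
gripper_force: 54.3
tool_pos: [0.4944, 0.0768, 0.0409]
contact_force: [-1.6, 1.6, -1.9]
gripper_force: 54.3
```

```bash
python3 -m inch '[[[1,0,0,-0.05,0],[1,0,0,0,0],[1,0,0,0,0]]]'|grep -E "tool|force"
python3 -m inch '[[[1,0,0,-0.05,0],[1,0,0,0,0],[1,0,0,0,0]]]'|grep -E "tool|force"
```

```text
tool_pos: [0.4944, 0.0769, 0.0389]
contact_force: [-1.0, 1.7, -1.4]
gripper_force: 54.3
tool_pos: [0.4944, 0.0769, 0.0369]
contact_force: [-1.4, 1.5, -0.5]
gripper_force: 54.4
```

The underside is 6 mm past where the tab would rest on the end face, with no resistance, so the tab has entered the keyway. I'll continue gently.

```bash
python3 -m inch '[[[1,0,0,-0.07,0],[1,0,0,-0.05,0],[1,0,0,0,0],[1,0,0,0,0]]]'|grep -E "tool|force"
python3 -m inch '[[[1,0,0,-0.05,0],[1,0,0,0,0],[1,0,0,0,0]]]'|grep -E "tool|force"
python3 -m inch '[[[1,0,0,-0.03,0],[1,0,0,0,0],[1,0,0,0,0]]]'|grep -E "tool|force"
```

```text
tool_pos: [0.4943, 0.0769, 0.0319]
contact_force: [-1.1, 1.6, -3.3]
gripper_force: 54.3
tool_pos: [0.4944, 0.0769, 0.0301]
contact_force: [-1.6, 2.6, -2.5]
gripper_force: 54.3
tool_pos: [0.4944, 0.077, 0.0299]
contact_force: [-5.4, 1.5, 6.7]
gripper_force: 55.3
```

The flange contact came at the expected height with 7 N. I'll release, retreat and check.

```bash
python3 -m inch '[[[-1,0,0,0,0],[-1,0,0,0,0],[-1,0,0,0,0],[-1,0,0,0,0],[-1,0,0,0,0]]]'|grep -E "tool|force|width"
python3 -m inch '[[[-1,0,0,0.2,0],[-1,0,0,0.7,0],[-1,0,0,0.9,0],[-1,0,0,0.9,0],[-1,0,0,0,0]]]'|grep -E "tool|force|width"
python3 -m inch '[[[-1,0.3,-0.3,0.3,0],[-1,0.5,-0.5,0,0],[-1,0.5,-0.5,0,0],[-1,0,0,0,0],[-1,0,0,0,0]]]'|grep -E "tool|force|width"
python3 - <<'E'
from h import *
from scipy.optimize import least_squares
s=get_state();I=camera("wrist")[:,:,::-1].copy();S=camera("scene")[:,:,::-1].copy();cv2.imwrite("pics/w5.png",I);cv2.imwrite("pics/s5.png",S)
p=np.indices(I.shape[:2]);hsv=cv2.cvtColor(I,cv2.COLOR_BGR2HSV)
# collar: darkest blob in upper area
n,l,st,c=cv2.connectedComponentsWithStats(((I.max(2)<50)&(p[0]<250)).astype(np.uint8))
i=1+np.argmax(st[1:,4]*(st[1:,1]+st[1:,3]<249));m=l==i;print(st[i],c[i])
h=cv2.convexHull(np.argwhere(m)[:,::-1].astype(np.int32))[:,0]
for z in(.068,.082):
    e=cv2.fitEllipse(onplane("wrist",h,z,s).astype(np.float32)*1000);print("rim at z",z,e[:2])
near=(np.hypot(p[1]-c[i][0],p[0]-c[i][1])<80)
n,l,S2,C=cv2.connectedComponentsWithStats(((hsv[...,1]<60)&(hsv[...,2]>120)&near).astype(np.uint8))
for j in range(1,n):
    if 15<S2[j,4]<3000: print("white",S2[j],C[j],(onplane("wrist",C[j],.068,s)*1000).round(1))
n,l,S2,C=cv2.connectedComponentsWithStats(((hsv[...,1]>90)&(hsv[...,2]>80)&(hsv[...,0]>12)&near&(np.hypot(p[1]-c[i][0],p[0]-c[i][1])<30)).astype(np.uint8))
for j in range(1,n):
    if S2[j,4]>10: print("brass",S2[j],C[j])
print(s["time"],s["tool_pos"],s["contact_force"])
# bystanders: change in scene picture
d=cv2.absdiff(cv2.imread("pics/scene0.png"),S).max(2)
for nm,q in dict(spacer=(155,185),red=(218,148),obj=(188,221),oil=(243,295),box=(427,276),rock=(113,244),driver=(172,284)).items(): print(nm,np.percentile(d[q[1]-12:q[1]+13,q[0]-12:q[0]+13],95))
E
```

```text
tool_pos: [0.4949, 0.0767, 0.0293]
contact_force: [0.1, 0.1, 0.1]
width: 0.999
gripper_force: 0.0
tool_pos: [0.4998, 0.0769, 0.1457]
contact_force: [1.1, 0.7, 1.4]
width: 1.0
gripper_force: 0.0
tool_pos: [0.5472, 0.0239, 0.1494]
contact_force: [0.2, -0.2, -0.5]
width: 0.999
gripper_force: 0.0
[235  83  63  63 488] [265.16803279 115.78278689]
rim at z 0.068 ((494.6985778808594, 74.89444732666016), (47.9810791015625, 48.3669548034668))
rim at z 0.082 ((495.2701110839844, 74.90508270263672), (45.272926330566406, 45.63695526123047))
white [ 239   87   55   55 2217] [267.25259359 113.87099684] [[495.4  75.9]]
white [226 109   9  10  68] [230.23529412 113.5       ] [[473.2  58.8]]
brass [237 110  12  11 117] [242.25641026 114.97435897]
16.0167 [0.54718095 0.02392001 0.14940769] [ 0.21929773 -0.15713726 -0.47786529]
spacer 14.0
red 81.0
obj 13.0
oil 63.0
box 14.0
rock 11.799999999999955
driver 60.0
```

Run:
```python
from h import *
for f in("scene0","s5"):
    I=cv2.imread(f"pics/{f}.png");v=cv2.cvtColor(I,cv2.COLOR_BGR2HSV);p=np.indices(I.shape[:2])
    H,Sa,V=v[...,0],v[...,1],v[...,2];N=lambda q,r:np.hypot(p[1]-q[0],p[0]-q[1])<r
    for n,m,q in(("red",((H<6)|(H>172))&(Sa>170)&N((218,148),20),(218,148)),("turq",(H>75)&(H<100)&(Sa>100)&N((260,150),20),(260,150)),("oilcap",(V<60)&N((243,290),14),(243,288)),("driver",(H>5)&(H<13)&(Sa>200)&(V>170)&N((155,279),30),(155,279))):
        b=blob(m,q);print(f,n,b[2].round(1),b[1][4])
```

```text
scene0 red [217.3 147.8] 369
scene0 turq [259.2 149.4] 406
scene0 oilcap [242. 289.] 51Traceback (most recent call last):
  File "<stdin>", line 6, in <module>
  File "h.py", line 16, in blob
    i=min((i for i in range(1,n) if s[i,4]>15),key=lambda i:np.hypot(*(c[i]-near)));return l==i,s[i],c[i]
ValueError: min() iterable argument is empty
```

Run:
```python
from h import *
A=cv2.imread("pics/scene0.png");B=cv2.imread("pics/s5.png")
for n,q in dict(spacer=(155,185),red=(218,148),turq=(260,150),obj=(188,221),oil=(243,295),box=(427,276),rock=(113,244),driver=(150,278)).items():
    x,y=q;t=A[y-14:y+15,x-14:x+15];r=cv2.matchTemplate(B[y-26:y+27,x-26:x+27],t,cv2.TM_CCOEFF_NORMED);_,v,_,l=cv2.minMaxLoc(r);print(n,"shift",l[0]-12,l[1]-12,round(v,3))
```

```text
spacer shift 0 0 0.995
red shift 0 0 0.922
turq shift 0 0 0.663
obj shift 0 0 0.989
oil shift 0 0 0.829
box shift 0 0 0.999
rock shift 0 0 0.994
driver shift 0 0 0.997
```

Nothing else has shifted; the lower match scores have zero shift, so I put them down to arm shadow. The dot lies 26.9 mm from the collar's centre on the seated plane, against about 26.6 mm expected. I'm handing in.

```bash
python3 -c "
from plant import *
print(finish_job())"
```

```text
the job is handed in; nothing more can be done
None
```

The collar is on the spindle with its tab in the keyway, flat on the flange at about 7 N of contact, and released; the other things on the desk did not move, and the job was handed in after about 16 s of robot time.

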